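Reset the ratchet easel to its second notch and lay the hook tile on it

ROBOT

A 6-joint arm with a two-finger parallel gripper is mounted at the origin on the work surface. World frame = base frame: x ahead of the robot, y to its left, z up, the work surface at z = 0. Lengths are in m, angles in rad, forces in N, time in s.
With the tool pointing down it reaches from about 0.275 to 0.85 m from the base axis. Payload 19 kg.
Tool frame: the origin (TCP) lies at the very end of the fingers, on their centre line; the grasp point (between the pads) lies 19 mm behind it; z points along the fingers, y is the direction in which the jaws open and shut (so a half turn about z gives the same grasp; the last joint's range is limited). The gripper opens to 85 mm and grips with 20 to 120 N. Pads are 22 mm wide; open, the fingers measure 114 mm over their backs; the gripper's body (76 mm by 85 mm) begins 54 mm behind the grasp point. The pads swing forward as they close: fully open they stand 13 mm farther back than shut.
Start: joints at [-1.425, 0.15, 1.437, -0, 1.554, -0.134], TCP at [0.159, -0.553, 0.231] pointing down, gripper open.
Joint ranges: [-2.8, 2.8], [-0.68, 2.1], [0.12, 2.68], [-1.39, 4.53], [0.16, 2.79], [-2.81, 2.81]. Speed limits (rad/s): [1.89, 1.89, 2.22, 3.01, 3.01, 3.01].

INTERFACE

Orientations are given as a unit quaternion [x, y, z, w].
In Python, from bench import robot gives the robot as it stands.
- The arm moves only by the tool arm_command, never from a script. Its argument "motion" is a list that holds one entry, the list of rows, each a list of 4 numbers: the shift along the tool's x, y, z in mm, then the turn about the tool's z in rad. In form: [[[dx, dy, dz, twist], ...]]. A call has exactly 10 rows; each row is the pose to reach, as a shift and turn from the pose measured when the call began, along the tool's axes at that moment; what a row does not reach only later rows make up. A row lasts 1/12 s, in which the tool goes at most 41.7 mm and 7.16 degrees, less where a joint would pass 70% of its speed; a pose out of reach is approached as far as the arm can. A call with a gripper value outside its range is refused whole. "claw" is the opening in per cent of the stroke, from 0 (shut) to 100 (fully open), set as the call begins (left out, the last holds). The fingers move at their own pace and stop on an object; "squeeze" is the grip in N (left out, the last holds). Time passes only in rows, so rows that repeat a pose let the fingers close, or fill a call up. It gives the time, the measured TCP pose, the force and the opening at its end, in the units of the state.
- robot.sense(): the state, without advancing time (a new reading comes with each control period).
- robot.capture(name): name is "scene" or "top" or "wrist"; returns a dict with "color" (480x640x3 uint8, blue, green, red), "K" (3x3 intrinsics, pixels), "distortion" ([k1, k2, p1, p2, k3] as OpenCV has them; the pictures are not rectified), "T" (4x4, takes a point from camera to world coordinates); the wrist camera has in their place "hand_eye" (4x4, takes a point from camera to tool coordinates, whose origin is the TCP and whose axes are the flange's). Camera axes: x right, y down, z forward; pixel columns grow to the right and rows downward; lengths in m; the calibration is good to about 2 mm. A picture is of the moment at which its call begins: read the wrist's pose just before it. There is no depth.
- robot.hand_in(): hands the job in, once; it reports no verdict.
The state is a dict: "t": time; "joint_pos": joint angles; "dq": joint speeds; "tau": joint torques, N m; "tcp_pos": TCP position; "eef_rot": TCP orientation; "contact_force": force on the tool from outside, world axes, zero at the start; "torque": the same for the moment, N m; "finger_gap": finger opening in m.
Only numpy, scipy, OpenCV 4.12 (cv2) and the standard library are available. Lean on these libraries where they do the work, as an engineer would, in place of code of your own. Each camera call takes 0.05 s, during which the arm holds its last target. There are 200 camera calls.

TASK

The little plywood work easel on the radiator shelf is propped too steeply for fixing the hook tile. Lift its board by the dowel rail past the top notch until the pawl is thrown out, lower it gently until it lies flat and the pawl engages again, then raise it and let it rest in the second notch from the bottom. Then lay the hook tile gently flat on the board, its lower edge square against the ledge and the hook opening up the slope; leave the other things where they are.

Things in the scene. Friction and masses are not known exactly. Their poses are not given: they have to be found in the camera images.
- stand: Fixed wooden base of the easel, 250 (x) x 280 mm (y), runners 30 mm high. Origin: on the shelf straight below the middle of the hinge axis; x points along the runners from the hinge to the far end, z up. The hinge axis lies along y, 50 mm above the shelf. At y = +136 mm stands a steel toothed quadrant, its top 146 mm above the shelf, and a low steel horn; nothing is above the board.
- board (a joint): Board angle above flat (rad), 0 to 1.45. Notches about 0.28, 0.505 (the second), 0.73 and 0.96; starts in the third. It rises freely; the pawl drops in about 0.05 above a notch, and let go the board sinks to the notch below. Past about 1.32 the pawl is thrown out and nothing holds the board until, below 0.05, it engages again. 0.55 kg: 3 N at the rail lifts it, at most 6 N near the top.
- pawl (a joint): Small red pawl, 30 mm long, pivoted on the +y side of the board. About -0.16 rad when engaged or seated in a notch, bobbing up to about +0.1 as it climbs a tooth, +0.65 when thrown out of action. It moves by itself with the board.
- rail (a point): Middle of the dowel rail at the board's free end: round beech bar, diameter 16 mm, 180 mm long along y, 200 mm from the hinge axis, at the same height when flat (50 mm above the shelf). The gap between rail and panel is open, 57 mm wide; beyond the rail nothing. Wooden cheeks close both its ends. Fixed in the board, so it turns in the grip as the board swings. Axes as ledge.
- ledge (a point): Middle of the corner where the ledge meets the board's face: 18 mm from the hinge axis along the board and 9 mm out of it. x runs up the board to the rail, y along the ledge to the left, z out of the face, turning with the board. The ledge stands 14 mm out of the face, 190 mm long (y), 10 mm thick (towards -x). The flat face reaches 117 mm up from it and 89 mm to either side.
- tile_hook (a point): Middle of the hook's blue neck on the loose white tile (98 x 98 x 8 mm, about 0.25 kg, lying face up on the shelf), 30 mm above the tile's underside. The neck stands on the tile's middle, 20 wide (y) x 24 mm (x), 8 to 46 mm above the underside; on top the hook bends to +x, to 39 mm from the middle and 65 mm up. x: the way the hook opens, y: across, z: out of the face.
- tile_foot (a point): Middle of the tile's lower edge, at its underside: 49 mm from the middle of the tile, against the way the hook opens. Axes as tile_hook.
- torch_mid (a point): Middle of the yellow plastic torch, 155 mm long, 48 mm thick, lying on the shelf, long axis x. Leave it.
- caddy_mid (a point): Middle of the blue plastic tool caddy with a black-handled lid: 136 x 206 mm, 115 mm high; long side along its y. Leave it.
- level_mid (a point): Middle of the steel spirit level, 200 mm long (y), 20 mm wide, 45 mm high, standing on its sole behind the easel. Leave it.
- clamp_mid (a point): Middle of the wooden hand-screw clamp with a scrap block in its jaws, 230 mm over its handles (x), 150 mm (y), 40 mm high. Leave it.
There are look-alikes about, which are no part of the job. Of the things that look like the part that bears tile_hook, the middle-sized one is meant.

How it is judged:
By the outcome, as a careful person would: the job done as asked, in the order asked, and still so for the second after the job is handed in, with the robot touching nothing.
It also fails if it takes over 58 s, if anything falls off the work surface, if the arm or the gripper's body presses on something with over 40 N, if the wrist force passes 120 N, or if a joint passes its speed limit or range.

## Working session

There is one attempt and no reset: what is moved stays moved. The work goes in short steps, Python scripts to look and compute and a tool call to move; the robot and the scene stay as the last step left them, time stands still between calls to the robot, and variables do not carry over. Pictures are saved under pics/ and viewed, about 8 in all and at most 12, crops included, and the job is handed in when it is done.

Besides the shell and the picture viewer there is one more tool, called after "Emit:" in YAML: its name, and indented under it one key for each argument. arm_command: Moves the arm, as the interface text tells. Its arguments: {"type":"object","properties":{"motion":{"type":"array"},"claw":{"type":"number"},"squeeze":{"type":"number"}},"required":["motion"]}

```bash
ls; mkdir -p pics
python3 - <<'E'
from bench import robot
import cv2,numpy as np
s=robot.sense()
for k in s: print(k,np.round(s[k],4))
for n in ["scene","top"]:
    c=robot.capture(n); cv2.imwrite(f"pics/{n}0.png",c["color"]); print(n,c["K"],c["distortion"],c["T"])
    np.savez(f"{n}0.npz",**c)
E
```

```text
pics
t 0.0
joint_pos [-1.425   0.151   1.438   0.      1.5538 -0.134 ]
dq [ 0.0005  0.0007  0.0009  0.     -0.0021 -0.0006]
tau [-1.90000e-03 -7.13043e+01 -5.70872e+01 -3.00000e-04  8.90000e-03
 -0.00000e+00]
tcp_pos [ 0.1588 -0.5524  0.2307]
eef_rot [ 9.902e-01  1.395e-01  0.000e+00 -6.000e-04]
contact_force [-0.3229 -0.2907  0.3089]
torque [-0.0305 -0.018   0.0062]
finger_gap 0.0854
scene [[566.89746934   0.         317.80994942]
 [  0.         566.89746934 245.32962157]
 [  0.           0.           1.        ]] [-0.17052335  0.          0.          0.          0.        ] [[-0.83668269  0.27744536 -0.47221408  1.06530089]
 [ 0.54719091  0.46018199 -0.69915281  0.78358083]
 [ 0.02332771 -0.84336031 -0.53684188  0.70188514]
 [ 0.          0.          0.          1.        ]]
top [[559.44738798   0.         329.72663352]
 [  0.         559.44738798 230.35053634]
 [  0.           0.           1.        ]] [-0.17552308  0.          0.          0.          0.        ] [[-9.19794286e-03 -9.97777939e-01  6.59892542e-02  4.46117335e-01]
 [-9.99957567e-01  9.14404470e-03 -1.11876512e-03 -1.69884388e-02]
 [ 5.12870461e-04 -6.59967444e-02 -9.97819707e-01  1.26014026e+00]
 [ 0.00000000e+00  0.00000000e+00  0.00000000e+00  1.00000000e+00]]
```

View pics/scene0.png

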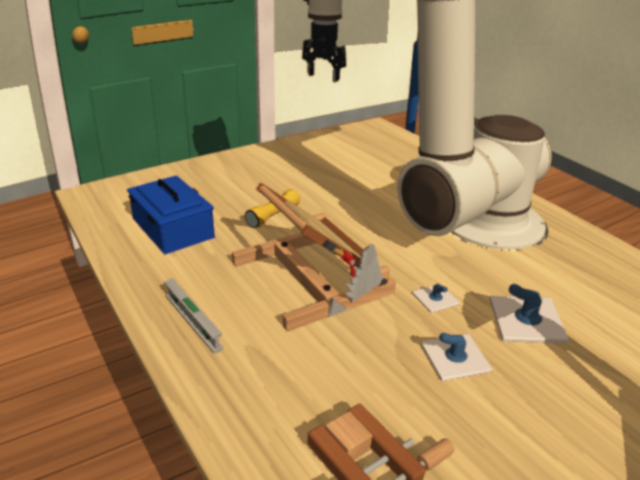

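View pics/top0.png

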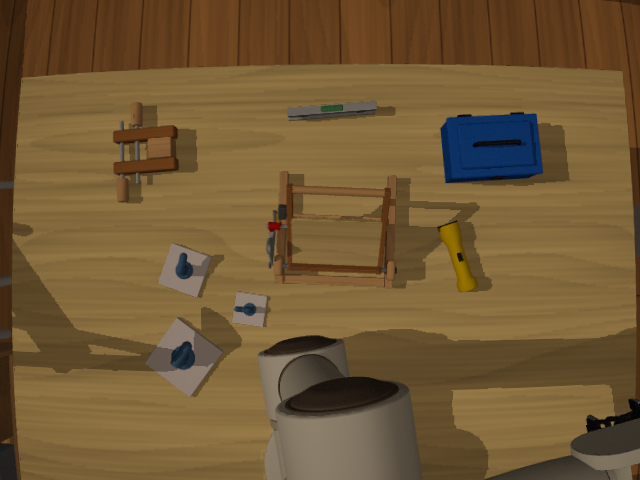

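The scene view shows the board nearly edge-on, with its rail end up at about (262,187), the quadrant and red pawl at (360,270), and three hook tiles. In the top view the tiles are at (185,270) middle-sized, (250,310) small and (185,355) large. The stand's quadrant side is at image left (world +y) and its hinge looks to be on the robot side. I'll zoom in on the easel and the tile.

```bash
cat > h.py <<'E'
import cv2,numpy as np
from bench import robot
def ray(c,uv):
    p=cv2.undistortPoints(np.array(uv,float).reshape(-1,1,2),c["K"],c["distortion"]).reshape(-1,2)
    d=np.c_[p,np.ones(len(p))]@c["T"][:3,:3].T
    return c["T"][:3,3],d
def onz(c,uv,z):
    o,d=ray(c,uv); return o+d*((z-o[2])/d[:,2])[:,None]
def proj(c,P):
    Ti=np.linalg.inv(c["T"]); r=cv2.Rodrigues(Ti[:3,:3])[0]
    return cv2.projectPoints(np.array(P,float).reshape(-1,1,3),r,Ti[:3,3],c["K"],c["distortion"])[0].reshape(-1,2)
def load(n): return dict(np.load(n+".npz"))
E
python3 - <<'E'
from h import *
c=load("top0"); im=c["color"]
a=cv2.resize(im[160:300,255:405],None,fx=5,fy=4.2,interpolation=cv2.INTER_CUBIC)
a=im[160:300,255:405]; a=cv2.resize(a,None,fx=4,fy=4,interpolation=cv2.INTER_CUBIC)
cv2.imwrite("pics/crop1.png",a)
# tile
hsv=cv2.cvtColor(im,cv2.COLOR_BGR2HSV)
m=((hsv[...,1]<70)&(hsv[...,2]>110)).astype(np.uint8); m[:, :140]=0; m[:,240:]=0; m[:230]=0; m[305:]=0
m=cv2.morphologyEx(m,cv2.MORPH_CLOSE,np.ones((21,21),np.uint8))
cs=max(cv2.findContours(m,0,2)[0],key=cv2.contourArea); r=cv2.minAreaRect(cs); b=cv2.boxPoints(r)
print(r,b); P=onz(c,b,0.008); print(P, np.linalg.norm(P-np.roll(P,1,0),axis=1)); print(P.mean(0))
b=((hsv[...,0]>95)&(hsv[...,0]<125)&(hsv[...,1]>90)).astype(np.uint8);b[:, :140]=0; b[:,240:]=0; b[:230]=0; b[305:]=0
ys,xs=np.nonzero(b); print("blue",xs.min(),xs.max(),ys.min(),ys.max(),xs.mean(),ys.mean(),len(xs))
E
```

```text
((184.0437774658203, 269.87957763671875), (41.52178192138672, 42.6324462890625), 19.98310661315918) [[157.24817 282.81754]
 [171.8175  242.75183]
 [210.83939 256.94162]
 [196.27005 297.00732]]
[[0.41307511 0.37449762 0.008     ]
 [0.50397382 0.34067272 0.008     ]
 [0.47129576 0.25021824 0.008     ]
 [0.38112329 0.28377629 0.008     ]] [0.09618357 0.09698814 0.09617624 0.09621443]
[0.44236699 0.31229122 0.008     ]
blue 176 191 253 278 183.49632352941177 267.4632352941176 272
```

View pics/crop1.png

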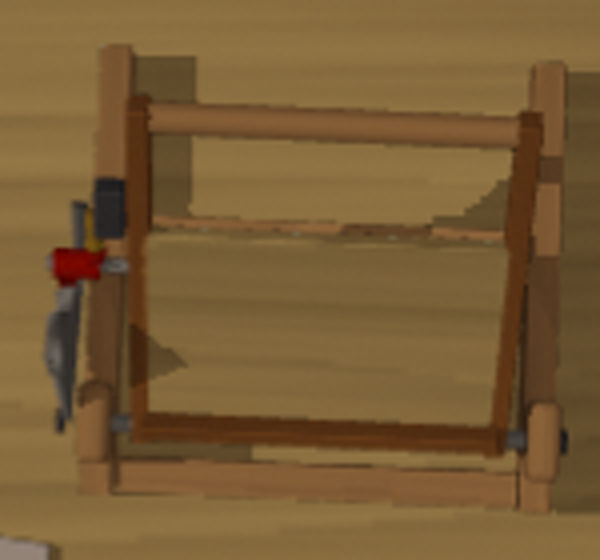

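The crop shows the rail running (292,189)–(384,193) and the hinge pins near (285.5,266) and (384,270), with the gap under the rail open. The red pawl is on the +y side at (275,226). The middle tile's hook opens toward about −20° in world.

Run:
```python
from h import *
c=load("top0"); s=load("scene0")
uv=lambda x,y:(255+x/4,160+y/4)
h=onz(c,[uv(122,423),uv(516,440)],.05); print("hinge",h,h.mean(0))
r=onz(c,[uv(150,118),uv(518,132)],.05+.2*np.sin(.73)); print("rail",r,r.mean(0))
d=h[0]-h[1]; print("yaw",np.arctan2(-d[0],d[1]), "rail yaw",np.arctan2(-(r[0]-r[1])[0],(r[0]-r[1])[1]))
H=h.mean(0); R=r.mean(0); print("H->R",R-H, "expect",.2*np.cos(.73))
yaw=np.arctan2(-(r[0]-r[1])[0],(r[0]-r[1])[1]); f=np.array([np.cos(yaw),np.sin(yaw),0]); l=np.array([-np.sin(yaw),np.cos(yaw),0])
for P in [R+.09*l,R-.09*l,R,H+.1*l]: print(P,proj(s,P),proj(c,P))
# tile hook in scene: project tile-frame points
a=np.deg2rad(-20.4);C=np.array([.4424,.3123,0]);X=np.array([np.cos(a),np.sin(a),0])
Q=[C+[0,0,.03],C+.039*X+[0,0,.055],C-.049*X]
print("hook",proj(c,Q),proj(s,Q))
```

```text
hinge [[ 0.4503059   0.07800064  0.05      ]
 [ 0.4391146  -0.13495936  0.05      ]] [ 0.44471025 -0.02847936  0.05      ]
rail [[ 0.59747323  0.0533475   0.18337393]
 [ 0.58905732 -0.12525118  0.18337393]] [ 0.59326528 -0.03595184  0.18337393]
yaw -0.052502883236461025 rail yaw -0.04708711970282495
H->R [ 0.14855503 -0.00747248  0.13337393] expect 0.1490348804689741
[0.59750155 0.05394841 0.18337393] [[306.61094128 229.46084516]] [[292.1909331  189.48887854]]
[ 0.589029   -0.12585208  0.18337393] [[262.63185699 189.1041034 ]] [[384.80851419 193.01237438]]
[ 0.59326528 -0.03595184  0.18337393] [[283.24313539 208.01505677]] [[338.52043821 191.20360657]]
[0.44941722 0.0714098  0.05      ] [[372.66428668 270.75555498]] [[288.544145   266.13837329]]
hook [[181.34802301 269.89104628]
 [184.48350723 253.13169841]
 [177.48223076 290.03964575]] [[458.09212764 345.57456561]
 [439.93135754 338.14941279]
 [479.70733186 353.75829263]]
```

Emit:
arm_command:
  motion:
    - [[31,-21,-10,-0.07],[62,-42,-20,-0.14],[93,-63,-30,-0.21],[124,-84,-40,-0.28],[155,-105,-50,-0.35],[187,-126,-60,-0.42],[218,-147,-70,-0.49],[249,-168,-70,-0.56],[280,-188,-70,-0.62],[311,-209,-70,-0.69]]
  claw: 100
  squeeze: 20

```text
t: 0.93
tcp_pos: [0.4007, -0.2641, 0.3011]
eef_rot: [0.884, 0.467, 0.0, -0.0]
contact_force: [0.5, -0.9, 0.1]
finger_gap: 0.0855
```

Emit:
arm_command:
  motion:
    - [[37,4,0,-0.07],[74,8,0,-0.14],[111,11,0,-0.21],[148,15,0,-0.28],[186,19,0,-0.34],[223,23,0,-0.41],[260,26,0,-0.48],[297,30,0,-0.55],[297,30,0,-0.55],[297,30,0,-0.55]]

```text
t: 1.77
tcp_pos: [0.5934, -0.0341, 0.3003]
eef_rot: [0.723, 0.691, -0.0, -0.001]
contact_force: [-0.3, -0.8, -0.4]
finger_gap: 0.0853
```

```bash
cat >> h.py <<'E'
from scipy.spatial.transform import Rotation as Ro
def wrist(name):
    s=robot.sense(); c=robot.capture("wrist"); T=np.eye(4); T[:3,:3]=Ro.from_quat(s["eef_rot"]).as_matrix(); T[:3,3]=s["tcp_pos"]
    c["T"]=T@c["hand_eye"]; np.savez(name+".npz",**c); cv2.imwrite(f"pics/{name}.png",c["color"]); return s,c
E
python3 - <<'E'
from h import *
s,c=wrist("w1"); print(s["tcp_pos"],s["eef_rot"],s["joint_pos"],s["t"]); print(c["hand_eye"])
R=np.array([.5933,-.036,.183]);l=np.array([.047,1,0])
print(proj(c,[R,R+.09*l,R-.09*l]))
E
```

```text
[ 0.59340369 -0.03410923  0.30026076] [ 7.23027116e-01  6.90818901e-01 -1.60148285e-04 -1.00483755e-03] [-1.87486282e-01  1.79932126e-01  1.26597213e+00  9.15603871e-04
  1.69750946e+00 -1.41818144e-01] 1.7667
[[ 5.63255859e-04 -9.62750119e-01 -2.70392105e-01  7.00429483e-02]
 [ 9.99999775e-01  4.43728597e-04  5.03180272e-04  5.69090594e-04]
 [-3.64456158e-04 -2.70392327e-01  9.62750153e-01 -1.42313640e-01]
 [ 0.00000000e+00  0.00000000e+00  0.00000000e+00  1.00000000e+00]]
[[319.29815683 243.93155454]
 [319.50089103 108.92314938]
 [319.12824443 356.60616284]]
```

View pics/w1.png

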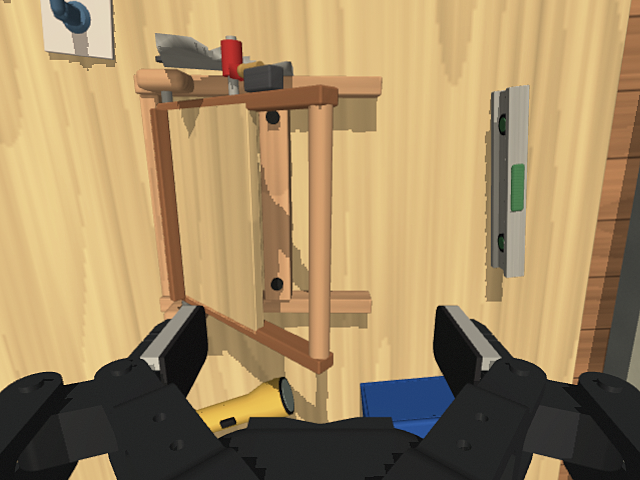

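The wrist view shows the rail at column 320, rows 103–358, matching the prediction. A stand crossbar shows through the gap at columns 262–292, so I'll check where it lies before the board goes flat.

Run:
```python
from h import *
c=load("w1"); H=np.array([.4444,-.0285,0]); y=-.049; f=np.array([np.cos(y),np.sin(y),0])
for z in (0.02,.03,.04): print(z,(onz(c,[(265,200),(292,200),(322,200)],z)-H)@f)
# arc offsets relative to rail at theta0 (mm): forward, up
for n,t0,t1 in (("up",.73,1.38),("down",1.38,-.0),("up2",0,.62)):
    t=np.linspace(t0,t1,11 if n!="down" else 41); print(n,np.c_[200*(np.cos(t)-np.cos(t0)),200*(np.sin(t)-np.sin(t0))][1:].round(0).astype(int).tolist())
```

```text
0.02 [0.08798049 0.11809896 0.15156252]
0.03 [0.08943997 0.11884584 0.15151765]
0.04 [0.09089945 0.11959272 0.15147279]
up [[-9, 9], [-19, 18], [-29, 26], [-39, 34], [-50, 41], [-62, 47], [-74, 52], [-86, 56], [-98, 60], [-111, 63]]
down [[7, -1], [13, -3], [20, -5], [27, -7], [33, -9], [40, -12], [46, -15], [52, -18], [58, -21], [64, -24], [70, -28], [76, -32], [81, -36], [87, -40], [92, -44], [97, -49], [102, -54], [107, -59], [112, -64], [116, -69], [121, -74], [125, -80], [129, -86], [132, -91], [136, -97], [139, -103], [142, -110], [145, -116], [148, -122], [150, -129], [153, -135], [155, -142], [156, -149], [158, -155], [159, -162], [160, -169], [161, -176], [162, -183], [162, -189], [162, -196]]
up2 [[0, 12], [-2, 25], [-3, 37], [-6, 49], [-10, 61], [-14, 73], [-19, 84], [-24, 95], [-30, 106], [-37, 116]]
```

Emit:
arm_command:
  motion:
    - [[0,0,17,0],[0,0,34,0],[0,0,51,0],[0,0,68,0],[0,0,85,0],[0,0,102,0],[0,0,117,0],[0,0,128,0],[0,0,135,0],[0,0,135,0]]
  claw: 65

```text
t: 2.65
tcp_pos: [0.592, -0.0356, 0.1645]
eef_rot: [0.724, 0.69, -0.001, -0.001]
contact_force: [-0.0, -0.3, 0.2]
finger_gap: 0.0556
```

Emit:
arm_command:
  motion:
    - [[0,0,0,0],[0,0,0,0],[0,0,0,0],[0,0,0,0],[0,0,0,0],[0,0,0,0],[0,0,0,0],[0,0,0,0],[0,0,0,0],[0,0,0,0]]
  claw: 0
  squeeze: 25

```text
t: 3.48
tcp_pos: [0.5927, -0.0358, 0.1653]
eef_rot: [0.724, 0.69, -0.0, -0.001]
contact_force: [5.4, -1.1, 4.3]
finger_gap: 0.015
```

Emit:
arm_command:
  motion:
    - [[0,-4,-5,0],[0,-9,-9,0],[0,-14,-14,0],[0,-19,-18,0],[0,-24,-22,0],[0,-29,-26,0],[0,-34,-30,0],[0,-39,-34,0],[0,-45,-38,0],[0,-50,-41,0]]

```text
t: 4.32
tcp_pos: [0.543, -0.0332, 0.2076]
eef_rot: [0.724, 0.69, 0.001, 0.0]
contact_force: [7.4, 0.9, 4.0]
finger_gap: 0.0146
```

Emit:
arm_command:
  motion:
    - [[0,-6,-3,0],[0,-12,-6,0],[0,-18,-9,0],[0,-24,-11,0],[0,-30,-14,0],[0,-36,-16,0],[0,-43,-18,0],[0,-49,-19,0],[0,-55,-21,0],[0,-62,-22,0]]

```text
t: 5.15
tcp_pos: [0.4808, -0.03, 0.2303]
eef_rot: [0.724, 0.69, 0.001, 0.001]
contact_force: [5.0, 2.5, 14.5]
finger_gap: 0.015
```

Run:
```python
from h import *
s=robot.sense(); c=robot.capture("scene"); im=c["color"]; np.savez("scene1.npz",**c)
p=s["tcp_pos"]; a=p[0]-.4444; b=p[2]+.019-.05; print(p,np.arctan2(b,a),np.hypot(a,b),s["contact_force"],s["t"])
cv2.imwrite("pics/s1.png",cv2.resize(im[120:330,220:420],None,fx=2.85,fy=2.85,interpolation=cv2.INTER_CUBIC))
```

```text
[ 0.48084034 -0.03003647  0.23034194] 1.3899895264885442 0.20264527686702263 [ 5.00976923  2.54694505 14.54099041] 5.15
```

View pics/s1.png

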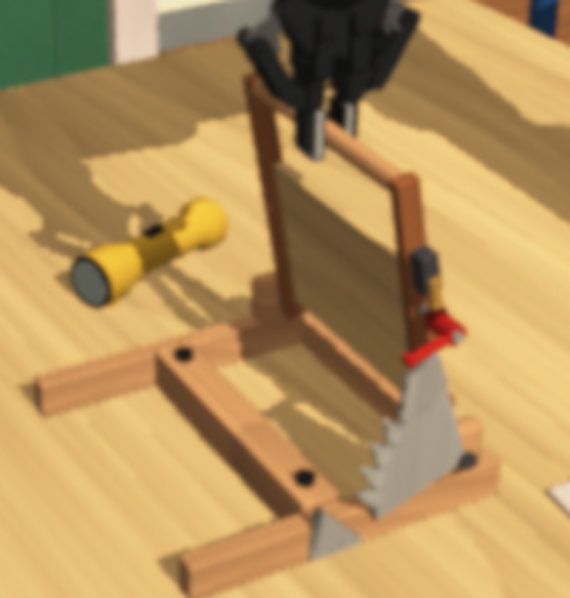

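Pixels near (430,340) in this crop put the pawl up on the quadrant's top with the board at about 1.39 rad, past the throw-out angle. I'll lower slowly and watch the force, which would rise if the pawl caught.

Emit:
arm_command:
  motion:
    - [[0,7,-2,0],[0,13,1,0],[0,20,3,0],[0,27,5,0],[0,33,7,0],[0,40,10,0],[0,46,13,0],[0,52,16,0],[0,58,19,0],[0,64,22,0]]

```text
t: 6.03
tcp_pos: [0.5445, -0.0332, 0.2084]
eef_rot: [0.724, 0.69, 0.001, 0.001]
contact_force: [-2.5, -1.3, -2.2]
finger_gap: 0.0147
```

```bash
cat >> h.py <<'E'
def ang():
    s=robot.sense(); p=s["tcp_pos"]; a=p[0]-.4444; b=p[2]+.019-.05; t=np.arctan2(b,a); print("t",s["t"],"tcp",p.round(4),"theta",t.round(3),"r",np.hypot(a,b).round(4),"F",s["contact_force"].round(1),"gap",s["finger_gap"]); return t
def arc(t0,t1,n=10):
    t=np.linspace(t0,t1,n+1); print(np.c_[0*t,200*(np.cos(t)-np.cos(t0)),-200*(np.sin(t)-np.sin(t0)),0*t][1:].round().astype(int).tolist())
E
python3 - <<'E'
from h import *
t=ang(); arc(t,t-.345); arc(t-.345,t-.69); arc(t-.69,0)
E
```

```text
t 6.0333 tcp [ 0.5445 -0.0332  0.2084] theta 1.057 r 0.2037 F [-2.5 -1.3 -2.2] gap 0.014704015714279978
[[0, 6, 3, 0], [0, 12, 7, 0], [0, 17, 11, 0], [0, 23, 15, 0], [0, 28, 19, 0], [0, 34, 24, 0], [0, 39, 29, 0], [0, 44, 33, 0], [0, 49, 38, 0], [0, 53, 44, 0]]
[[0, 4, 5, 0], [0, 9, 11, 0], [0, 13, 16, 0], [0, 17, 22, 0], [0, 20, 28, 0], [0, 24, 34, 0], [0, 27, 40, 0], [0, 30, 46, 0], [0, 33, 53, 0], [0, 35, 59, 0]]
[[0, 3, 7, 0], [0, 5, 14, 0], [0, 7, 21, 0], [0, 8, 28, 0], [0, 10, 35, 0], [0, 11, 43, 0], [0, 12, 50, 0], [0, 13, 57, 0], [0, 13, 64, 0], [0, 13, 72, 0]]
```

Emit:
arm_command:
  motion:
    - [[0,6,3,0],[0,12,7,0],[0,17,11,0],[0,23,15,0],[0,28,19,0],[0,34,24,0],[0,39,29,0],[0,44,33,0],[0,49,38,0],[0,53,44,0]]

```text
t: 6.87
tcp_pos: [0.5982, -0.0358, 0.1641]
eef_rot: [0.724, 0.69, 0.001, 0.001]
contact_force: [3.5, -2.1, 2.7]
finger_gap: 0.0151
```

Emit:
arm_command:
  motion:
    - [[0,4,5,0],[0,9,11,0],[0,13,16,0],[0,17,22,0],[0,20,28,0],[0,24,34,0],[0,27,40,0],[0,30,46,0],[0,33,53,0],[0,35,59,0]]

```text
t: 7.7
tcp_pos: [0.6333, -0.0376, 0.1041]
eef_rot: [0.724, 0.69, 0.001, 0.001]
contact_force: [-4.8, -3.1, -3.9]
finger_gap: 0.0154
```

Run:
```python
from h import *
t=ang(); arc(t,0.04); arc(0.04,-.02,5)
```

```text
t 7.7 tcp [ 0.6333 -0.0376  0.1041] theta 0.369 r 0.2025 F [-4.8 -3.1 -3.9] gap 0.015421148820544486
[[0, 2, 6, 0], [0, 4, 12, 0], [0, 6, 19, 0], [0, 8, 25, 0], [0, 9, 32, 0], [0, 11, 38, 0], [0, 12, 45, 0], [0, 12, 51, 0], [0, 13, 58, 0], [0, 13, 64, 0]]
[[0, 0, 2, 0], [0, 0, 5, 0], [0, 0, 7, 0], [0, 0, 10, 0], [0, 0, 12, 0]]
```

Emit:
arm_command:
  motion:
    - [[0,2,6,0],[0,4,12,0],[0,6,19,0],[0,8,25,0],[0,9,32,0],[0,11,38,0],[0,12,45,0],[0,12,51,0],[0,13,58,0],[0,13,64,0]]

```text
t: 8.53
tcp_pos: [0.6444, -0.0381, 0.0395]
eef_rot: [0.724, 0.69, -0.001, -0.001]
contact_force: [-37.9, 1.5, 37.4]
finger_gap: 0.0149
```

Run:
```python
from h import *
ang()
```

```text
t 8.5333 tcp [ 0.6444 -0.0381  0.0395] theta 0.043 r 0.2002 F [-37.9   1.5  37.4] gap 0.014934857296555987
```

Run:
```python
from h import *
c=robot.capture("scene"); im=c["color"]; np.savez("scene2.npz",**c)
ang()
cv2.imwrite("pics/s2.png",cv2.resize(im[150:340,210:410],None,fx=3.1,fy=3.1,interpolation=cv2.INTER_CUBIC))
```

```text
t 8.5833 tcp [ 0.6443 -0.038   0.0392] theta 0.041 r 0.2 F [-24.2  -0.8   8.6] gap 0.015089886429835095
```

View pics/s2.png

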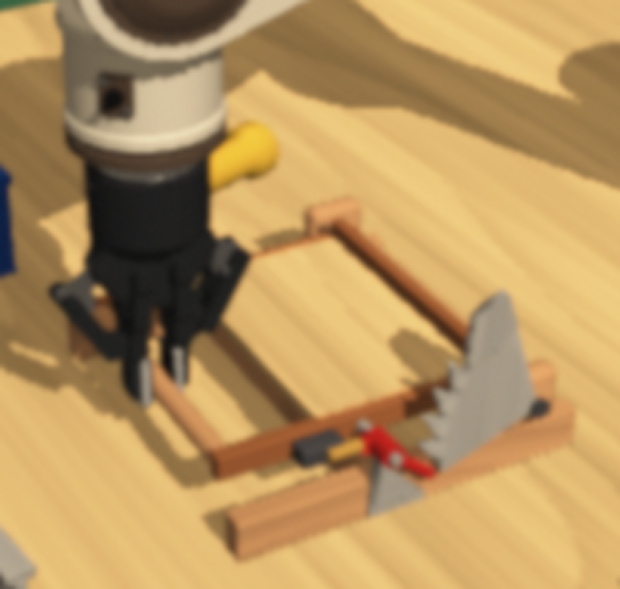

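The board is nearly flat and the pawl at (385,440) is just riding on the horn. The force has already fallen to (−24, 9) N, so I'll ease the last few millimetres down.

Emit:
arm_command:
  motion:
    - [[0,-1,1,0],[0,-2,2,0],[0,-2,3,0],[0,-2,4,0],[0,-2,5,0],[0,-2,5,0],[0,-2,6,0],[0,-2,6,0],[0,-2,6,0],[0,-2,6,0]]

```text
t: 9.42
tcp_pos: [0.6442, -0.038, 0.0369]
eef_rot: [0.724, 0.69, 0.001, 0.001]
contact_force: [-10.4, 0.5, 36.0]
finger_gap: 0.015
```

Run:
```python
from h import *
ang()
```

```text
t 9.4167 tcp [ 0.6442 -0.038   0.0369] theta 0.029 r 0.1999 F [-10.4   0.5  36. ] gap 0.015035328324746546
```

Run:
```python
from h import *
c=robot.capture("scene"); im=c["color"]; np.savez("scene3.npz",**c); ang()
y=-.049; f=np.array([np.cos(y),np.sin(y),0]); l=np.array([-np.sin(y),np.cos(y),0]); H=np.array([.4444,-.0285,.05])
a=cv2.resize(im[240:320,250:360],None,fx=7,fy=7,interpolation=cv2.INTER_CUBIC)
for k,t in enumerate((0,.04,.08)):
    P=[H+.2*(np.cos(t)*f+np.sin(t)*np.array([0,0,1]))+q*l for q in (.0,.09)]
    u=(proj(c,P)-[250,240]+.5)*7-.5; print(t,u.round(1).tolist())
    cv2.line(a,tuple(u[0].astype(int)),tuple(u[1].astype(int)),[(0,255,0),(255,255,0),(255,0,255)][k],1)
cv2.imwrite("pics/s3.png",a)
```

```text
t 9.4667 tcp [ 0.6442 -0.038   0.0369] theta 0.029 r 0.1999 F [-10.5   0.1  35.5] gap 0.014975666126008959
0 [[80.9, 233.2], [226.8, 404.3]]
0.04 [[80.5, 209.9], [226.9, 380.4]]
0.08 [[81.1, 186.2], [228.2, 355.9]]
```

View pics/s3.png

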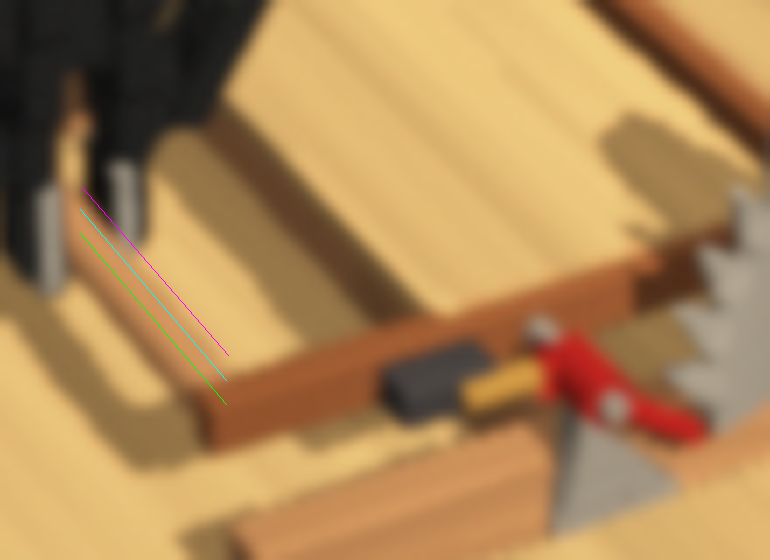

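The green line (θ=0) runs along the rail, so the board is flat and the rail slipped about 6 mm in the grip. To judge the pawl I'll measure its direction relative to the board in each saved view.

Run:
```python
from h import *
y=-.049; f=np.array([np.cos(y),np.sin(y),0]); l=np.array([-np.sin(y),np.cos(y),0]); H=np.array([.4444,-.0285,.05])
for n,t in (("scene0",.73),("scene1",1.40),("scene2",.02),("scene3",0)):
    c=load(n); hsv=cv2.cvtColor(c["color"],cv2.COLOR_BGR2HSV)
    m=((hsv[...,0]<6)|(hsv[...,0]>174))&(hsv[...,1]>190)&(hsv[...,2]>90); m[:,:280]=0;m[:,400:]=0;m[:200]=0;m[330:]=0
    v,u=np.nonzero(m); o,d=ray(c,np.c_[u,v]); s=((H+.136*l-o)@l)/(d@l); P=o+d*s[:,None]-H
    q=np.c_[P@f,P[:,2]]; 
    Rb=np.array([[np.cos(t),np.sin(t)],[-np.sin(t),np.cos(t)]]); b=(q@Rb.T)*1000  # board frame x up board, z out
    w,V=np.linalg.eigh(np.cov(b.T)); a=V[:,1]; a=a if a[0]<0 else -a
    print(n,len(u),"mean",b.mean(0).round(1),"min/max",b.min(0).round(0),b.max(0).round(0),"axis(towards hinge) ang",np.arctan2(a[1],-a[0]).round(2))
```

```text
scene0 93 mean [114.   -1.8] min/max [ 80. -21.] [135.   9.] axis(towards hinge) ang -0.45
scene1 120 mean [112.6 -18.8] min/max [101. -41.] [129.   0.] axis(towards hinge) ang -1.08
scene2 108 mean [109.8   0.9] min/max [ 78. -28.] [131.  22.] axis(towards hinge) ang -0.76
scene3 108 mean [109.2   3. ] min/max [ 79. -25.] [130.  24.] axis(towards hinge) ang -0.75
```

The pawl's red tip sits at board coordinates (79,−25) mm now, (80,−21) when it was seated and (101,−41) when thrown out. The angle estimates are biased by the viewing direction, so I'm relying on the tip position, which says it has engaged. Next I raise the board past the second notch.

Emit:
arm_command:
  motion:
    - [[0,0,-6,0],[0,0,-13,0],[0,-1,-19,0],[0,-2,-26,0],[0,-3,-32,0],[0,-4,-38,0],[0,-5,-44,0],[0,-7,-51,0],[0,-8,-57,0],[0,-10,-63,0]]

```text
t: 10.3
tcp_pos: [0.6344, -0.0374, 0.1007]
eef_rot: [0.724, 0.69, 0.001, 0.001]
contact_force: [6.0, -1.3, -3.3]
finger_gap: 0.0146
```

```bash
sed -i 's/p\[2\]+.019-.05/p[2]+OFF-.05/; s/^import cv2/OFF=.013\nimport cv2/' h.py
python3 - <<'E'
from h import *
t=ang(); arc(t,.635); arc(.635,.515)
E
```

```text
t 10.3 tcp [ 0.6344 -0.0374  0.1007] theta 0.323 r 0.2004 F [ 6.  -1.3 -3.3] gap 0.01457773692063183
[[0, -2, -6, 0], [0, -4, -12, 0], [0, -7, -17, 0], [0, -9, -23, 0], [0, -12, -29, 0], [0, -15, -34, 0], [0, -18, -40, 0], [0, -22, -45, 0], [0, -25, -50, 0], [0, -29, -55, 0]]
[[0, 1, 2, 0], [0, 3, 4, 0], [0, 4, 6, 0], [0, 6, 8, 0], [0, 7, 10, 0], [0, 8, 12, 0], [0, 9, 14, 0], [0, 11, 16, 0], [0, 12, 18, 0], [0, 13, 20, 0]]
```

Emit:
arm_command:
  motion:
    - [[0,-2,-6,0],[0,-4,-12,0],[0,-7,-17,0],[0,-9,-23,0],[0,-12,-29,0],[0,-15,-34,0],[0,-18,-40,0],[0,-22,-45,0],[0,-25,-50,0],[0,-29,-55,0]]

```text
t: 11.13
tcp_pos: [0.607, -0.036, 0.1577]
eef_rot: [0.724, 0.69, 0.003, 0.003]
contact_force: [16.8, 0.9, 7.2]
finger_gap: 0.0149
```

Emit:
arm_command:
  motion:
    - [[0,1,2,0],[0,3,4,0],[0,4,6,0],[0,6,8,0],[0,7,10,0],[0,8,12,0],[0,9,14,0],[0,11,16,0],[0,12,18,0],[0,13,19,0]]

```text
t: 11.97
tcp_pos: [0.6195, -0.0366, 0.138]
eef_rot: [0.724, 0.69, 0.003, 0.003]
contact_force: [-9.6, -0.6, -1.1]
finger_gap: 0.0149
```

Run:
```python
from h import *
ang()
```

```text
t 11.9667 tcp [ 0.6195 -0.0366  0.138 ] theta 0.523 r 0.2021 F [-9.6 -0.6 -1.1] gap 0.014936548542864362
```

Emit:
arm_command:
  motion:
    - [[0,0,1,0],[0,0,2,0],[0,0,2,0],[0,1,3,0],[0,1,4,0],[0,1,5,0],[0,1,5,0],[0,1,5,0],[0,1,5,0],[0,1,5,0]]

```text
t: 12.8
tcp_pos: [0.6211, -0.0367, 0.1346]
eef_rot: [0.724, 0.69, 0.003, 0.003]
contact_force: [-4.9, -1.0, 13.3]
finger_gap: 0.0146
```

Run:
```python
from h import *
ang()
```

```text
t 12.8 tcp [ 0.6211 -0.0367  0.1346] theta 0.505 r 0.2019 F [-4.9 -1.  13.3] gap 0.01461961574910362
```

The board stops at 0.505 rad with the pushing force rising, so the pawl is seated. I'll release and go up.

Emit:
arm_command:
  motion:
    - [[0,0,0,0],[0,0,0,0],[0,0,0,0],[0,0,0,0],[0,0,-2,0],[0,0,-10,0],[0,0,-30,0],[0,0,-60,0],[0,0,-95,0],[0,0,-130,0]]
  claw: 65

```text
t: 13.63
tcp_pos: [0.6194, -0.0366, 0.2665]
eef_rot: [0.724, 0.69, 0.003, 0.003]
contact_force: [1.0, -0.3, -0.3]
finger_gap: 0.0552
```

Run:
```python
from h import *
s=robot.sense(); print(s["tcp_pos"],s["contact_force"],s["finger_gap"],s["joint_pos"])
y=-.049; f=np.array([np.cos(y),np.sin(y),0]); l=np.array([-np.sin(y),np.cos(y),0]); H=np.array([.4444,-.0285,.05])
c=robot.capture("scene"); np.savez("scene4.npz",**c)
a=cv2.resize(c["color"][150:330,220:410],None,fx=4,fy=4,interpolation=cv2.INTER_CUBIC)
for k,t in enumerate((.28,.505,.73)):
    P=[H+.2*(np.cos(t)*f+np.sin(t)*np.array([0,0,1]))+q*l for q in (-.09,.09)]
    u=(proj(c,P)-[220,150]+.5)*4-.5
    cv2.line(a,tuple(u[0].astype(int)),tuple(u[1].astype(int)),[(0,255,0),(255,255,0),(255,0,255)][k],1)
cv2.imwrite("pics/s4.png",a)
```

```text
[ 0.61944223 -0.03656697  0.26651674] [ 1.00219442 -0.31271294 -0.27900407] 0.0551822073731736 [-1.83709187e-01  2.31454054e-01  1.27146052e+00  1.26284599e-03
  1.62957394e+00 -1.35581123e-01]
```

View pics/s4.png

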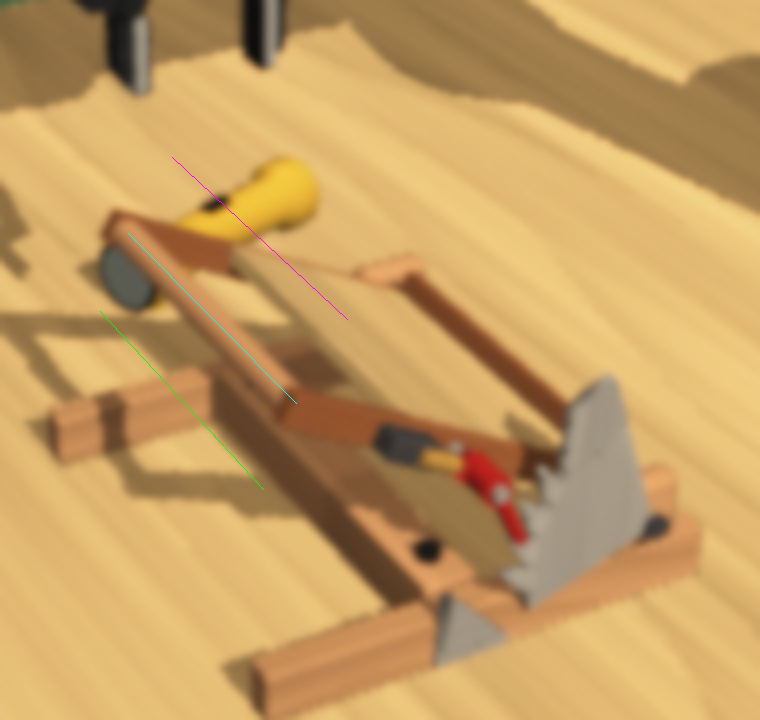

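The cyan line (0.505 rad) lies on the rail, so the board rests in the second notch. Now to go above the middle tile.

Emit:
arm_command:
  motion:
    - [[34,-18,0,-0.12],[68,-36,0,-0.24],[102,-55,0,-0.36],[136,-74,6,-0.48],[170,-93,12,-0.6],[204,-112,20,-0.72],[238,-132,30,-0.84],[272,-152,40,-0.96],[306,-173,50,-1.08],[340,-194,60,-1.2]]

```text
t: 14.52
tcp_pos: [0.4433, 0.3135, 0.2109]
eef_rot: [0.205, 0.979, 0.001, 0.01]
contact_force: [0.6, 1.1, -0.6]
finger_gap: 0.056
```

Emit:
arm_command:
  motion:
    - [[0,0,0,-0.04],[0,0,0,-0.064],[0,0,0,-0.064],[0,0,0,-0.064],[0,0,0,-0.064],[0,0,0,-0.064],[0,0,0,-0.064],[0,0,0,-0.064],[0,0,0,-0.064],[0,0,0,-0.064]]
  claw: 65

```text
t: 15.35
tcp_pos: [0.4434, 0.3134, 0.2109]
eef_rot: [0.174, 0.985, 0.001, 0.01]
contact_force: [0.2, -0.2, 0.3]
finger_gap: 0.0554
```

Run:
```python
from h import *
s,c=wrist("w2"); print(s["t"],s["tcp_pos"],s["eef_rot"],s["joint_pos"].round(3))
R=Ro.from_quat(s["eef_rot"]).as_matrix(); print("xang",np.arctan2(R[1,0],R[0,0]))
im=c["color"]; hsv=cv2.cvtColor(im,cv2.COLOR_BGR2HSV)
a=np.deg2rad(-20.4);C=np.array([.4424,.3123,0]);X=np.array([np.cos(a),np.sin(a),0]);Y=np.array([-X[1],X[0],0])
Q=[C+.049*(i*X+j*Y)+[0,0,.008] for i,j in((1,1),(1,-1),(-1,-1),(-1,1))]
u=proj(c,Q); print(u.round(0).tolist(), proj(c,[C+[0,0,.046],C+.03*X+[0,0,.06]]))
m=((hsv[...,1]<60)&(hsv[...,2]>150)).astype(np.uint8); 
cs,_=cv2.findContours(m,0,2)
for k in cs:
    if cv2.contourArea(k)>1500: print("white",cv2.contourArea(k),cv2.boundingRect(k),cv2.minAreaRect(k))
cv2.polylines(im,[u.astype(int)],True,(0,0,255),1); cv2.imwrite("pics/w2b.png",im)
```

```text
15.35 [0.44342309 0.3133683  0.21090657] [1.73809652e-01 9.84732584e-01 8.73669635e-04 9.54879177e-03] [ 0.479  0.082  1.555 -0.01   1.489 -0.741]
xang 2.79213600152954
[[367.0, 261.0], [264.0, 261.0], [260.0, 155.0], [371.0, 156.0]] [[315.29301246 219.76525832]
 [315.04282269 259.82438997]]
white 7528.0 (263, 155, 110, 105) ((317.5, 207.0), (104.0, 109.0), 90.0)
white 6128.5 (78, 126, 101, 92) ((127.71575164794922, 171.93331909179688), (88.47029113769531, 79.08997344970703), 72.8240966796875)
white 8559.5 (138, 0, 178, 84) ((223.27597045898438, 21.161510467529297), (167.96786499023438, 86.10691833496094), 14.22596263885498)
```

View pics/w2b.png

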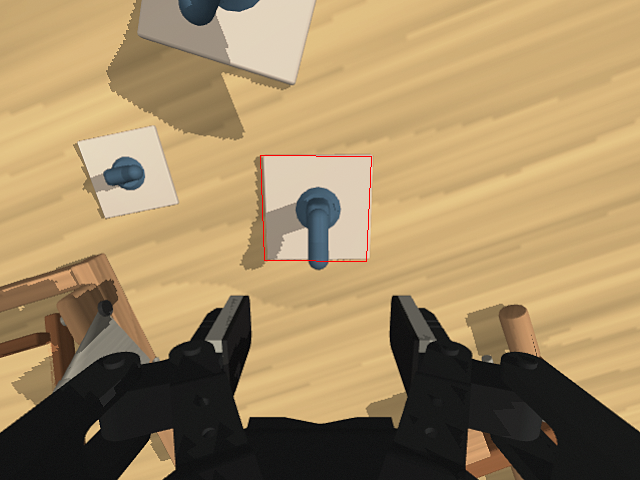

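The predicted outline matches the tile within about 2 px and the hook opens toward image-bottom (tool −x), so I can descend. The tool has a 1° tilt, which I correct for.

Emit:
arm_command:
  motion:
    - [[0,0,22,0],[1,0,44,0],[1,0,66,0],[2,0,88,0],[2,0,110,0],[3,-1,130,0],[3,-1,145,0],[3,-1,155,0],[3,-1,162,0],[3,-1,165,0]]

```text
t: 16.23
tcp_pos: [0.4433, 0.3132, 0.0453]
eef_rot: [0.174, 0.985, 0.001, 0.009]
contact_force: [0.1, 0.3, -0.7]
finger_gap: 0.0555
```

Emit:
arm_command:
  motion:
    - [[0,0,5,0],[0,0,11,0],[0,0,17,0],[1,0,23,0],[1,0,28,0],[1,0,31,0],[1,0,32,0],[1,0,32,0],[1,0,32,0],[1,0,32,0]]

```text
t: 17.07
tcp_pos: [0.4431, 0.3135, 0.0135]
eef_rot: [0.174, 0.985, 0.001, 0.009]
contact_force: [1.1, -0.2, -0.7]
finger_gap: 0.0557
```

Emit:
arm_command:
  motion:
    - [[0,0,0,0],[0,0,0,0],[0,0,0,0],[0,0,0,0],[0,0,0,0],[0,0,0,0],[0,0,0,0],[0,0,0,0],[0,0,0,0],[0,0,0,0]]
  claw: 0
  squeeze: 20

```text
t: 17.9
tcp_pos: [0.4432, 0.3136, 0.0138]
eef_rot: [0.174, 0.985, 0.001, 0.01]
contact_force: [-0.9, 0.6, 5.6]
finger_gap: 0.0195
```

Emit:
arm_command:
  motion:
    - [[0,0,-4,0],[0,0,-14,0],[0,0,-30,0],[0,0,-55,0],[0,0,-85,0],[0,0,-115,0],[0,0,-145,0],[0,0,-175,0],[0,0,-200,0],[0,0,-220,0]]

```text
t: 18.73
tcp_pos: [0.4389, 0.314, 0.2368]
eef_rot: [0.174, 0.985, 0.002, 0.01]
contact_force: [-0.6, 0.3, -2.5]
finger_gap: 0.0199
```

Emit:
arm_command:
  motion:
    - [[-6,-10,-10,-0.01],[-18,-32,-15,-0.03],[-34,-60,-15,-0.06],[-50,-90,-15,-0.09],[-67,-120,-15,-0.12],[-84,-150,-15,-0.15],[-101,-180,-15,-0.18],[-117,-208,-15,-0.21],[-130,-232,-15,-0.24],[-140,-250,-15,-0.27]]

```text
t: 19.57
tcp_pos: [0.4843, 0.029, 0.2537]
eef_rot: [0.039, 0.999, 0.0, 0.011]
contact_force: [-0.2, 0.4, -2.1]
finger_gap: 0.0197
```

```bash
cat >> h.py <<'E'
yw=-.049; F=np.array([np.cos(yw),np.sin(yw),0]); L=np.array([-np.sin(yw),np.cos(yw),0]); H=np.array([.4444,-.0285,.05])
def rel(target):  # shift in tool mm to put grasp point (33 mm over underside) at target world
    s=robot.sense(); R=Ro.from_quat(s["eef_rot"]).as_matrix(); g=s["tcp_pos"]-.019*R[:,2]
    print("t",s["t"],"tcp",s["tcp_pos"].round(4),"F",s["contact_force"].round(1),"gap",round(s["finger_gap"],4),"zaxis",R[:,2].round(3))
    print("grasp in stand",((g-H)@F*1000).round(1),((g-H)@L*1000).round(1),((g-H)[2]*1000).round(1),"shift",((np.array(target)-g)@R*1000).round(1),"twist",-((np.pi+yw-np.arctan2(R[1,0],R[0,0])+np.pi)%(2*np.pi)-np.pi).__round__(3))
def st(x,y,z): return H+x/1000*F+y/1000*L+[0,0,z/1000]
E
python3 - <<'E'
from h import *
rel(st(51.5,0,140))
E
```

```text
t 19.5667 tcp [0.4843 0.029  0.2537] F [-0.2  0.4 -2.1] gap 0.0197 zaxis [ 0.022 -0.001 -1.   ]
grasp in stand 36.6 59.4 222.7 shift [-14.8 -59.   83. ] twist -0.03
```

Emit:
arm_command:
  motion:
    - [[-4,-14,2,-0.01],[-9,-33,4,-0.02],[-13,-50,8,-0.03],[-14,-59,18,-0.03],[-14,-59,32,-0.03],[-15,-59,48,-0.03],[-15,-59,64,-0.03],[-15,-59,80,-0.03],[-15,-59,92,-0.03],[-15,-59,98,-0.03]]

```text
t: 20.4
tcp_pos: [0.496, -0.0307, 0.1543]
eef_rot: [0.024, 1.0, 0.0, 0.01]
contact_force: [-0.4, 0.7, -2.4]
finger_gap: 0.0193
```

Run:
```python
from h import *
s,c=wrist("w3"); cv2.imwrite("pics/w3.png",c["color"])
c=robot.capture("top"); np.savez("top3.npz",**c)
rel(st(51.5,0,75.5))
```

```text
t 20.5 tcp [ 0.4963 -0.0308  0.1552] F [ 0.   0.2 -1.6] gap 0.0197 zaxis [ 0.02 -0.   -1.  ]
grasp in stand 51.6 0.2 124.2 shift [ 1.  -0.3 48.7] twist 0.0
```

View pics/w3.png

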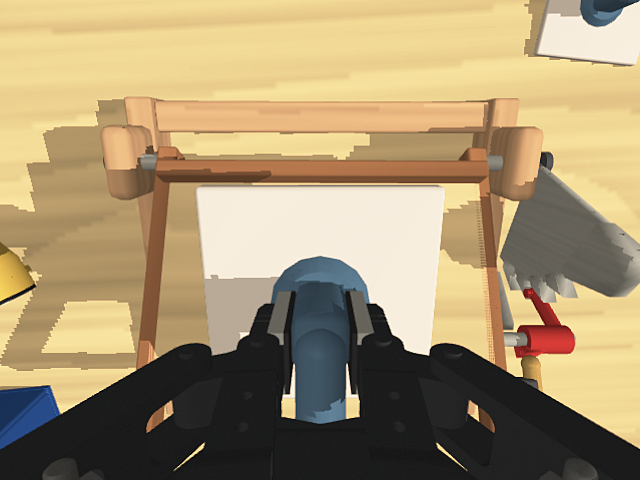

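The tile is centred and parallel to the ledge: tile foot edge at columns 197–444 (row 186), ledge at columns 155–490 (row 172). I'll lower slowly so the upper edge touches first and the tile pivots flat in the light grip.

Emit:
arm_command:
  motion:
    - [[0,0,3,0],[0,0,6,0],[0,0,9,0],[0,0,12,0],[0,0,15,0],[0,0,18,0],[0,0,20,0],[0,0,22,0],[0,0,24,0],[0,0,26,0]]

```text
t: 21.33
tcp_pos: [0.4969, -0.0308, 0.1291]
eef_rot: [0.024, 1.0, 0.0, 0.01]
contact_force: [-1.0, -0.3, -0.0]
finger_gap: 0.0196
```

Emit:
arm_command:
  motion:
    - [[0,0,1,0],[0,0,2,0],[0,0,4,0],[0,0,5,0],[0,0,6,0],[0,0,7,0],[0,0,8,0],[0,0,10,0],[0,0,11,0],[0,0,12,0]]

```text
t: 22.17
tcp_pos: [0.4959, -0.0308, 0.1173]
eef_rot: [0.024, 1.0, -0.0, 0.009]
contact_force: [-17.2, -0.2, 12.8]
finger_gap: 0.0197
```

Run:
```python
from h import *
rel(st(51.5,0,76.5))
```

```text
t 22.1667 tcp [ 0.4959 -0.0308  0.1173] F [-17.2  -0.2  12.8] gap 0.0197 zaxis [ 0.018 -0.001 -1.   ]
grasp in stand 51.2 0.2 86.3 shift [-0.1 -0.2  9.8] twist 0.0
```

Emit:
arm_command:
  motion:
    - [[0,0,1,0],[1,0,2,0],[1,0,3,0],[2,0,5,0],[3,0,6,0],[3,0,7,0],[4,0,8,0],[4,0,9,0],[5,0,10,0],[5,0,11,0]]

```text
t: 23.0
tcp_pos: [0.4911, -0.0306, 0.1062]
eef_rot: [0.024, 1.0, -0.0, 0.009]
contact_force: [-2.3, -0.1, 3.0]
finger_gap: 0.0195
```

Run:
```python
from h import *
rel(st(38.3,0,69.2)); c=robot.capture("scene"); np.savez("scene5.npz",**c)
cv2.imwrite("pics/s5.png",cv2.resize(c["color"][150:330,220:410],None,fx=4,fy=4,interpolation=cv2.INTER_CUBIC))
```

```text
t 23.0 tcp [ 0.4911 -0.0306  0.1062] F [-2.3 -0.1  3. ] gap 0.0195 zaxis [ 0.018 -0.001 -1.   ]
grasp in stand 46.4 0.2 75.2 shift [ 8.2 -0.2  5.8] twist 0.0
```

View pics/s5.png

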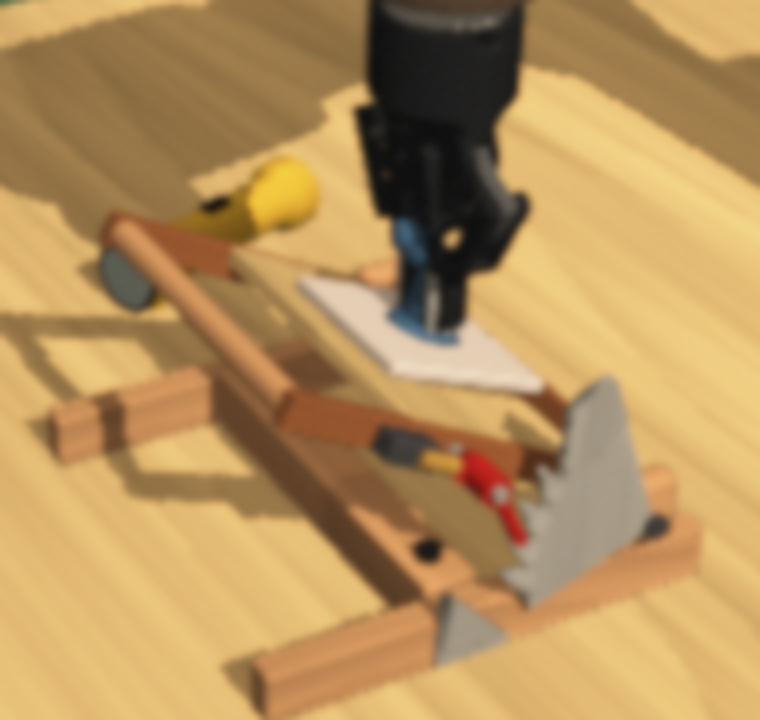

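The tile's lower-left side runs (395,370)–(545,388), slightly less steep than the board's cheek, so it is nearly flat but not quite. I'll press a little further and measure its tilt from the image.

Emit:
arm_command:
  motion:
    - [[0,0,0,0],[0,0,1,0],[0,0,1,0],[1,0,2,0],[1,0,2,0],[1,0,3,0],[1,0,3,0],[1,0,3,0],[1,0,3,0],[1,0,3,0]]

```text
t: 23.88
tcp_pos: [0.49, -0.0305, 0.1029]
eef_rot: [0.024, 1.0, -0.0, 0.009]
contact_force: [-1.6, -0.4, 2.2]
finger_gap: 0.0197
```

```bash
cat >> h.py <<'E'
def tilt(c):
    # left (+y) side of the white tile in the scene view: lower silhouette edge, on plane stand y=+49 -> board-frame line
    hsv=cv2.cvtColor(c["color"],cv2.COLOR_BGR2HSV); m=(hsv[...,1]<60)&(hsv[...,2]>130)
    m[:, :285]=0; m[:,365:]=0; m[:205]=0; m[255:]=0
    pts=[(u,np.nonzero(m[:,u])[0].max()+.5) for u in range(322,352) if m[:,u].any()]
    o,d=ray(c,pts); s=((H+.049*L-o)@L)/(d@L); P=(o+d*s[:,None]-H)*1000
    x,z=P@F,P[:,2]; k=np.polyfit(x,z,1); print("tile edge",len(pts),"angle",np.arctan(k[0]).round(3),"x",x.min().round(1),x.max().round(1),"resid",np.std(z-np.polyval(k,x)).round(2))
    a,b=np.cos(.505),np.sin(.505); q=np.c_[x*a+z*b-18,-x*b+z*a-9]; print("ledge frame ends",q[0].round(1),q[-1].round(1))
E
python3 - <<'E'
from h import *
tilt(load("scene5")); rel(st(38.3,0,69.2)); c=robot.capture("scene"); np.savez("scene6.npz",**c); tilt(c)
E
```

```text
tile edge 30 angle 0.388 x 21.2 90.6 resid 0.7
ledge frame ends [93.1  4.8] [17.8 11.9]
t 23.8833 tcp [ 0.49   -0.0305  0.1029] F [-1.6 -0.4  2.2] gap 0.0197 zaxis [ 0.017 -0.    -1.   ]
grasp in stand 45.3 0.2 71.9 shift [ 7.  -0.2  2.5] twist 0.0
tile edge 30 angle 0.444 x 20.9 90.5 resid 0.67
ledge frame ends [91.9  2.8] [15.2  7.7]
```

Emit:
arm_command:
  motion:
    - [[0,0,1,0],[0,0,1,0],[0,0,2,0],[1,0,2,0],[1,0,3,0],[1,0,3,0],[1,0,4,0],[1,0,4,0],[1,0,4,0],[1,0,4,0]]

```text
t: 24.77
tcp_pos: [0.4892, -0.0305, 0.0994]
eef_rot: [0.024, 1.0, -0.0, 0.009]
contact_force: [-4.1, 0.1, 11.2]
finger_gap: 0.0197
```

Run:
```python
from h import *
rel(st(38.3,0,69.2)); c=robot.capture("scene"); np.savez("scene6.npz",**c); tilt(c)
```

```text
t 24.7667 tcp [ 0.4892 -0.0305  0.0994] F [-4.1  0.1 11.2] gap 0.0197 zaxis [ 0.018 -0.001 -1.   ]
grasp in stand 44.5 0.2 68.4 shift [ 6.2 -0.2 -0.9] twist 0.0
tile edge 30 angle 0.494 x 20.6 90.5 resid 0.72
ledge frame ends [91.9  2.8] [12.5  3.6]
```

The tile measures 0.494 rad and the force is along the board normal, so it's flat. Next I slide it down the slope to the ledge, about 5–6 mm.

Emit:
arm_command:
  motion:
    - [[0,0,0,0],[1,0,0,0],[1,0,0.5,0],[2,0,1,0],[3,0,1,0],[3,0,1.5,0],[4,0,2,0],[4.5,0,2,0],[5,0,2.5,0],[5,0,2.5,0]]

```text
t: 25.65
tcp_pos: [0.4875, -0.0306, 0.0993]
eef_rot: [0.024, 1.0, -0.0, 0.013]
contact_force: [15.4, 1.0, 18.7]
finger_gap: 0.0195
```

Run:
```python
from h import *
rel(st(38.3,0,69.2)); c=robot.capture("scene"); np.savez("scene6.npz",**c); tilt(c)
```

```text
t 25.65 tcp [ 0.4875 -0.0306  0.0993] F [15.4  1.  18.7] gap 0.0195 zaxis [ 0.026 -0.002 -1.   ]
grasp in stand 42.6 0.0 68.2 shift [ 4.3 -0.  -1.1] twist 0.0
tile edge 30 angle 0.503 x 20.6 90.5 resid 0.68
ledge frame ends [91.9  2.8] [12.5  3.6]
```

Run:
```python
from h import *
s,c=wrist("w4"); im=c["color"].astype(int); hsv=cv2.cvtColor(c["color"],cv2.COLOR_BGR2HSV)
for u in (215,240,270,380,410,430):
    col=hsv[60:230,u]; w=np.nonzero((col[:,1]<60)&(col[:,2]>130))[0]; w0=w.min()+60 if len(w) else None
    print(u,w0,[tuple(hsv[r,u]) for r in range(w0-7,w0+3)] if w0 else None)
# predicted rows for tile foot top edge & ledge front-top edge in this camera
a,b=np.cos(.505),np.sin(.505); U=np.array([a,b]);N=np.array([-b,a])
def bp(x,y,z): q=U*(18+x)+N*(9+z); return st(q[0],y,q[1])
print("ledge top inner",proj(c,[bp(0,-60,14),bp(0,40,14),bp(0,-60,8),bp(0,40,8)]).round(1).tolist(),"tile edge if 3mm off",proj(c,[bp(3,0,8)]).round(1).tolist())
```

```text
215 214 [(np.uint8(12), np.uint8(145), np.uint8(174)), (np.uint8(12), np.uint8(148), np.uint8(162)), (np.uint8(12), np.uint8(149), np.uint8(135)), (np.uint8(12), np.uint8(147), np.uint8(118)), (np.uint8(12), np.uint8(149), np.uint8(116)), (np.uint8(12), np.uint8(153), np.uint8(117)), (np.uint8(12), np.uint8(155), np.uint8(107)), (np.uint8(14), np.uint8(57), np.uint8(153)), (np.uint8(17), np.uint8(45), np.uint8(217)), (np.uint8(20), np.uint8(38), np.uint8(240))]
240 215 [(np.uint8(12), np.uint8(147), np.uint8(165)), (np.uint8(12), np.uint8(145), np.uint8(137)), (np.uint8(12), np.uint8(147), np.uint8(118)), (np.uint8(12), np.uint8(149), np.uint8(116)), (np.uint8(12), np.uint8(151), np.uint8(118)), (np.uint8(12), np.uint8(156), np.uint8(106)), (np.uint8(14), np.uint8(60), np.uint8(152)), (np.uint8(16), np.uint8(45), np.uint8(214)), (np.uint8(21), np.uint8(38), np.uint8(236)), (np.uint8(19), np.uint8(31), np.uint8(245))]
270 214 [(np.uint8(12), np.uint8(148), np.uint8(176)), (np.uint8(12), np.uint8(148), np.uint8(169)), (np.uint8(12), np.uint8(146), np.uint8(141)), (np.uint8(12), np.uint
[... 659 characters left out ...]
uint8(199)), (np.uint8(17), np.uint8(45), np.uint8(228)), (np.uint8(19), np.uint8(33), np.uint8(241))]
410 215 [(np.uint8(12), np.uint8(149), np.uint8(164)), (np.uint8(12), np.uint8(148), np.uint8(148)), (np.uint8(13), np.uint8(148), np.uint8(121)), (np.uint8(12), np.uint8(144), np.uint8(110)), (np.uint8(12), np.uint8(149), np.uint8(115)), (np.uint8(12), np.uint8(162), np.uint8(112)), (np.uint8(13), np.uint8(92), np.uint8(133)), (np.uint8(16), np.uint8(51), np.uint8(185)), (np.uint8(17), np.uint8(45), np.uint8(227)), (np.uint8(18), np.uint8(33), np.uint8(242))]
430 None None
ledge top inner [[176.6, 207.8], [409.6, 207.9], [181.5, 211.8], [406.5, 212.0]] tile edge if 3mm off [[316.5, 218.4]]
```

The wrist profile shows the ledge's dark inner face directly against the tile's white edge at rows 214–215 from column 215 to 410, so it is in contact and square. I'll relax the push, then release and withdraw.

Emit:
arm_command:
  motion:
    - [[0,0,0,0],[0,0,0,0],[0,0,0,0],[0,0,0,0],[0,0,0,0],[0,0,0,0],[0,0,0,0],[0,0,0,0],[0,0,0,0],[0,0,0,0]]

```text
t: 26.58
tcp_pos: [0.4876, -0.0306, 0.0993]
eef_rot: [0.024, 1.0, -0.001, 0.013]
contact_force: [4.4, -1.7, 4.3]
finger_gap: 0.0196
```

Emit:
arm_command:
  motion:
    - [[0,0,0,0],[0,0,0,0],[0,0,0,0],[0,0,0,0],[0,0,0,0],[0,0,0,0],[0,0,0,0],[0,0,0,0],[0,0,0,0],[0,0,0,0]]
  claw: 55

```text
t: 27.42
tcp_pos: [0.4876, -0.0307, 0.0993]
eef_rot: [0.024, 1.0, -0.001, 0.013]
contact_force: [-0.0, -0.6, 0.7]
finger_gap: 0.0469
```

Emit:
arm_command:
  motion:
    - [[0,0,-3,0],[0,0,-8,0],[0,0,-16,0],[0,0,-28,0],[0,0,-42,0],[0,0,-58,0],[0,0,-76,0],[0,0,-95,0],[0,0,-115,0],[0,0,-130,0]]

```text
t: 28.25
tcp_pos: [0.4842, -0.0304, 0.2318]
eef_rot: [0.024, 1.0, -0.001, 0.014]
contact_force: [-0.2, 0.8, 0.9]
finger_gap: 0.0467
```

Run:
```python
from h import *
rel(st(38.3,0,69.2)); s,w=wrist("w5"); c=robot.capture("scene"); np.savez("scene7.npz",**c); tilt(c)
a=cv2.resize(c["color"][180:310,240:400],(400,325),interpolation=cv2.INTER_CUBIC); b=w["color"][60:385,120:520]
cv2.imwrite("pics/fin.png",np.hstack([a,b]))
hsv=cv2.cvtColor(w["color"],cv2.COLOR_BGR2HSV); m=((hsv[...,1]<60)&(hsv[...,2]>130)).astype(np.uint8); m[380:]=0
k=max(cv2.findContours(m,0,2)[0],key=cv2.contourArea); print(cv2.boundingRect(k),cv2.minAreaRect(k))
```

```text
t 28.25 tcp [ 0.4842 -0.0304  0.2318] F [-0.2  0.8  0.9] gap 0.0467 zaxis [ 0.028 -0.002 -1.   ]
grasp in stand 39.3 0.0 200.8 shift [4.800e+00 1.000e-01 1.315e+02] twist 0.0
tile edge 30 angle 0.505 x 20.6 90.5 resid 0.71
ledge frame ends [91.9  2.8] [12.5  3.6]
(254, 181, 133, 127) ((320.0, 244.0), (126.0, 132.0), 90.0)
```

View pics/fin.png

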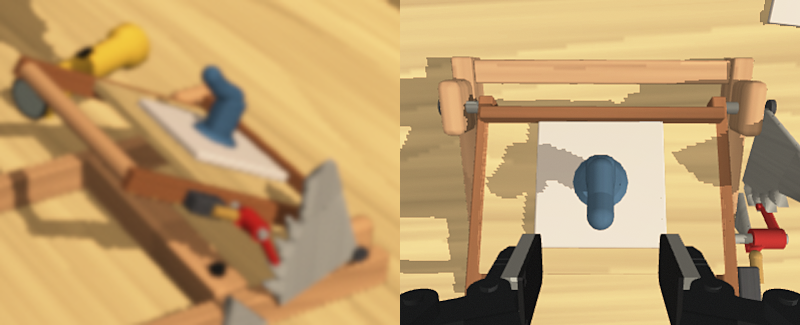

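The tile lies flat (0.505 rad) with its lower edge tight along the ledge (row 121, columns 538–663), the hook points up-slope and the pawl is in its notch. The gripper is well clear, so I'm handing in.

Run:
```python
from bench import robot
print(robot.hand_in(), robot.sense()["t"])
```

```text
the job is handed in; nothing more can be done
the job is handed in; nothing more can be done
```

The easel board now rests in the second notch from the bottom. The middle-sized hook tile lies flat on it, against the ledge, with the hook opening up the slope. The job was handed in at about 28 s of the 58 s allowed.

- **Board:** I lifted it by the rail to about 1.39 rad, lowered it flat, raised it to about 0.63 and let it sink to 0.505.
- **Tile:** I gripped it by the neck, let it pivot flat onto the board, slid it down to the ledge and released it.

**Last checks:** The tile's side edge measured 0.505 rad. Its lower edge ran tight and parallel along the ledge in the wrist picture, with no gap visible. The pawl was in its notch, and the tool force was about 1 N with the gripper well clear of everything.

**What did not go cleanly:**
- **Flattening force:** Near flat, the wrist force rose briefly to about 53 N (38 N along x and 37 N up) and the rail slipped about 6 mm in the grip.
- **Pawl re-engagement:** The image angle for the pawl at flat was ambiguous (−0.75, against −0.45 seated and −1.08 thrown out). I relied on its tip position, and it did hold in the second notch afterwards.
- **Tile contact:** The tile's upper edge pressed on the board with about 20 N for a moment before it pivoted.
- **Other things:** I did not measure the torch, caddy, level and clamp again at the end, but nothing came near them.

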